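Clear the offcut off the glue press and close the platen

ROBOT

A 6-joint arm with a two-finger parallel gripper is mounted at the origin on the work surface. World frame = base frame: x ahead of the robot, y to its left, z up, the work surface at z = 0. Lengths are in mm, angles in degrees, forces in N, time in s.
With the tool pointing down it reaches from about 325 to 850 mm from the base axis. Payload 4.4 kg.
Tool frame: the origin (TCP) lies at the very end of the fingers, on their centre line; the grasp point (between the pads) lies 19 mm behind it; z points along the fingers, y is the direction in which the jaws open and shut (so a half turn about z gives the same grasp; the last joint's range is limited). The gripper opens to 94 mm and grips with 3 to 60 N. Pads are 16 mm wide; open, the fingers measure 119 mm over their backs; the gripper's body (75 mm by 177 mm) begins 78 mm behind the grasp point.
Start: joints at [66.95, 11.837, 88.321, -0, 79.842, -8.623], TCP at [143.27, 556.867, 205.447] pointing down, gripper open.
Joint ranges: [-156.59, 156.59], [-49.26, 127.26], [12.9, 141.05], [-63.56, 243.56], [4.71, 150.69], [-161.64, 161.64]. Speed limits (degrees/s): [159.86, 159.86, 180, 180, 180, 180].

INTERFACE

Orientations are given as a 3x3 rotation matrix whose columns are the frame's x, y, z axes.
In Python, from cell import get_obs, capture, get_calibration, job_done gives the robot as it stands.
- The arm moves only by the tool servo_tool, never from a script. Its argument "moves" is a list that holds one entry, the list of rows, each a list of 5 numbers: the opening, from 0 (shut) to 1 (fully open), then the shift along the tool's x, y, z in cm, then the turn about the tool's z in rad. A call has 1 to 12 rows; each row is the pose to reach, as a shift and turn from the pose measured when the call began, along the tool's axes at that moment; what a row does not reach only later rows make up. A row lasts 1/8 s, in which the tool goes at most 62.5 mm and 10.7 degrees, less where a joint would pass 70% of its speed; a pose out of reach is approached as far as the arm can. A call with a gripper value outside its range is refused whole. The fingers move at their own pace and stop on an object; "force" is the grip in N (left out, the last holds). Time passes only in rows, so rows that repeat a pose let the fingers close. It gives the time, the measured TCP pose, the force and the opening at its end, in the units of the state.
- get_obs(): the state, without advancing time (a new reading comes with each control period).
- capture(name): name is "scene" or "top"; returns the picture (384x512x3 uint8, red, green, blue); there is no depth.
- get_calibration(name): a dict with "fx", "fy", "cx", "cy" (pixels), "xyz" and "orientation" of the camera in the world. Camera axes: x right, y down, z forward; pixel columns grow to the right and rows downward; lengths in mm; the calibration is good to about 2 mm. A picture is of the moment at which its call begins. get_calibration takes no time and is no camera call.
- job_done(): hands the job in, once; it reports no verdict.
The state is a dict: "time": time; "joint_pos": joint angles; "qd": joint speeds; "joint_efforts": joint torques, N m; "tool_pos": TCP position; "eef_rot": TCP orientation; "wrist_force": force on the tool from outside, world axes, zero at the start; "ft_torque": the same for the moment, N m; "finger_gap": finger opening in mm.
Only numpy, scipy, OpenCV 4.12 (cv2) and the standard library are available. Lean on these libraries where they do the work, as an engineer would, in place of code of your own. Each camera call takes 0.05 s, during which the arm holds its last target. There are 200 camera calls.

TASK

An offcut has been left on the blank in the glue press: push it, without picking it up, off the bench edge behind the press so that it drops into the scrap box below. Then take the platen by its grip bar, lower it level over both guide rods all the way down on to the blank without letting it drop, and let go. Leave everything else on the bench where it is.

Things in the scene. Friction and masses are not known exactly. Their poses are not given: they have to be found in the camera images.
- offcut_centre (a point): Pale wooden offcut, loose, about 60 g: 100 mm (x) by 80 mm (y) by 14 mm thick, a 28 mm square missing from its +x +y corner. The point is the centre of the 100 x 80 outline, half-way up; z up. It starts flat on the dark blank in the press, between the rods, turned any way; it may overhang the blank's near side.
- press: Glue press screwed to the far edge of the bench (bench ends at world x = 640 mm, top at z = 0). Origin in the middle of its underside, on the bench top; +x points away from the robot, out over the edge, which it overhangs; y along the edge. Beech base 120 (x) by 240 (y) by 22 mm; in the middle, fixed, a dark-faced blank 118 (x) by 150 (y) by 16 mm; only the two rods stand higher.
- press_bed (a point): Middle of the blank's top face, 38 mm above the bench; axes as the press.
- rod_left (a point): Tip of the steel guide rod at press y = +92 mm, x = 0: 12 mm in diameter, upright, its tip 145 mm above the bench; the last 14 mm taper to a 4 mm nose.
- rod_right (a point): Tip of the same kind of rod at press y = -92 mm, x = 0, 145 mm above the bench.
- platen_grip (a point): Beech platen, loose, about 0.36 kg: board 80 (x) by 212 (y) by 22 mm, 17 mm through holes at y = +92 and -92 mm, x = 0; on its middle a dark grip bar 26 mm wide (x), 84 long (y), 50 tall. The point: in the bar, 49 mm above the underside, 27 mm above the board. Starts flat on the bench left or right of the press. Seated, the point is 49 mm above press_bed; either way round fits.
- scrap_box: Open cardboard box on a stool, fixed, below the bench edge behind the press: 270 (x) by 260 (y) by 125 mm high outside, walls 5 mm. Origin in the middle of its underside, z up; rim 55 mm below the bench top. Turned as the press is, but shifted up to 45 mm to either side of it. A few flat scraps lie fixed on its floor.
- bottle_a: Black polish bottle with red cap, 68 mm in diameter, 186 mm tall, upright in front of the press; origin at the middle of its underside. Bystander.
- bottle_b: The same kind of bottle, 68 mm in diameter, 186 mm tall, upright close to one end of the press; origin at the middle of its underside. Bystander.
- jar: Amber glue jar with white lid, 68 mm in diameter, 85 mm tall, in front of the press; origin at the middle of its underside. Bystander.
- clamp: F-clamp lying on its side, 200 mm (x) by 108 mm (y), 26 mm high, orange jaws, on the opposite side of the press to the platen; origin near its middle on the bench. Bystander.
- sanding_block: Cork-faced wooden sanding block, 110 (x) by 60 (y) by 34 mm, at the left; origin at the middle of its underside. Bystander.
- knob_a: Black five-lobed star knob with brass boss, 58 mm across, 34 mm high, lying close to one end of the press; origin at the middle of its underside. Bystander.
- knob_b: The same kind of star knob, 58 mm across, 34 mm high, at the right; origin at the middle of its underside. Bystander.
Mind the look-alikes: they are no part of the job. What is shaped like the part that bears offcut_centre but blue or orange is not meant.

How it is judged:
By the outcome, as a careful person would: the job done as asked, in the order asked, and still so for the second after the job is handed in, with the robot touching nothing.
It also fails if it takes over 64 s, if anything falls off the work surface, if the arm or the gripper's body presses on something with over 40 N, if the wrist force passes 120 N, or if a joint passes its speed limit or range.

## Working session

There is one attempt and no reset: what is moved stays moved. The work goes in short steps, Python scripts to look and compute and a tool call to move; the robot and the scene stay as the last step left them, time stands still between calls to the robot, and variables do not carry over. Pictures are saved under pics/ and viewed, about 8 in all and at most 12, crops included, and the job is handed in when it is done.

Besides the shell and the picture viewer there is one more tool, called after "Call:" as name(argument=value, ...) on one line, values as JSON. servo_tool: Moves the arm, as the interface text tells. Its arguments: {"type":"object","properties":{"moves":{"type":"array","items":{"type":"array","items":{"type":"array","items":{"type":"number"}}}},"force":{"type":"number"}},"required":["moves"]}

```bash
ls; mkdir -p pics
cat > h.py <<'E'
import numpy as np, cv2
from cell import get_obs, capture, get_calibration, job_done
def cal(n):
    c=get_calibration(n); return c,np.array(c["orientation"]),np.array(c["xyz"])
def px2w(n,uv,z,c=None):
    c,R,t=c or cal(n); uv=np.atleast_2d(np.array(uv,float))
    d=np.c_[(uv[:,0]-c["cx"])/c["fx"],(uv[:,1]-c["cy"])/c["fy"],np.ones(len(uv))]@R.T
    return t+d*((z-t[2])/d[:,2])[:,None]
def w2px(n,p,c=None):
    c,R,t=c or cal(n); q=(np.atleast_2d(np.array(p,float))-t)@R
    return np.c_[q[:,0]/q[:,2]*c["fx"]+c["cx"],q[:,1]/q[:,2]*c["fy"]+c["cy"]]
def tri(n1,uv1,c1,n2,uv2,c2):
    A=[];b=[]
    for uv,(c,R,t) in ((uv1,c1),(uv2,c2)):
        d=R@np.array([(uv[0]-c["cx"])/c["fx"],(uv[1]-c["cy"])/c["fy"],1]);d/=np.linalg.norm(d)
        P=np.eye(3)-np.outer(d,d);A.append(P);b.append(P@t)
    return np.linalg.lstsq(np.vstack(A),np.hstack(b),rcond=None)[0]
def snap(n,f):
    im=capture(n)[:,:,::-1].copy(); cv2.imwrite("pics/"+f,im); return im
E
python3 - <<'E'
from h import *
np.set_printoptions(precision=3,suppress=True)
a=snap("scene","s0.png");b=snap("top","t0.png")
for n in("scene","top"):
    print(get_calibration(n))
o=get_obs();print(o)
E
```

```text
pics
{'fx': 404.7469450598746, 'fy': 404.7469450598746, 'cx': 258.07663219679955, 'cy': 192.3595025335901, 'xyz': array([1128.946, -708.15 ,  901.193]), 'orientation': array([[ 0.749,  0.464, -0.472],
       [ 0.662, -0.508,  0.552],
       [ 0.016, -0.726, -0.688]])}
{'fx': 374.7819930608412, 'fy': 374.7819930608412, 'cx': 253.5836912779297, 'cy': 193.11792845678863, 'xyz': array([ 385.039,   -7.585, 1125.629]), 'orientation': array([[ 0.013, -0.996,  0.089],
       [-1.   , -0.013, -0.   ],
       [ 0.002, -0.089, -0.996]])}
{'time': 0.1, 'joint_pos': array([66.949, 11.879, 88.395, -0.   , 79.842, -8.623]), 'qd': array([-0.037, -0.105, -0.2  ,  0.005,  0.158,  0.071]), 'joint_efforts': array([ -0.001, -37.186, -28.229,   0.07 ,   0.031,  -0.   ]), 'tool_pos': array([142.997, 556.196, 204.428]), 'eef_rot': array([[-0.968,  0.249, -0.001],
       [ 0.249,  0.968, -0.002],
       [ 0.   , -0.002, -1.   ]]), 'wrist_force': array([-0.807,  0.265, -0.808]), 'ft_torque': array([ 0.012, -0.046,  0.058]), 'finger_gap': 94.07654643870015}
```

Run:
```python
import cv2
for n in"st":
    cv2.imwrite(f"pics/{n}0b.png",cv2.resize(cv2.imread(f"pics/{n}0.png"),(800,600),interpolation=cv2.INTER_CUBIC))
```

```text
(no output)
```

View pics/s0b.png

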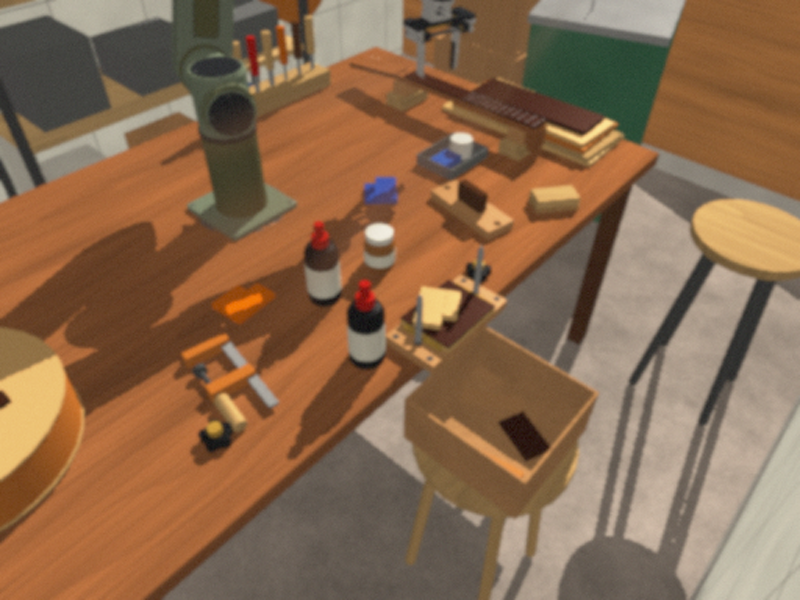

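View pics/t0b.png

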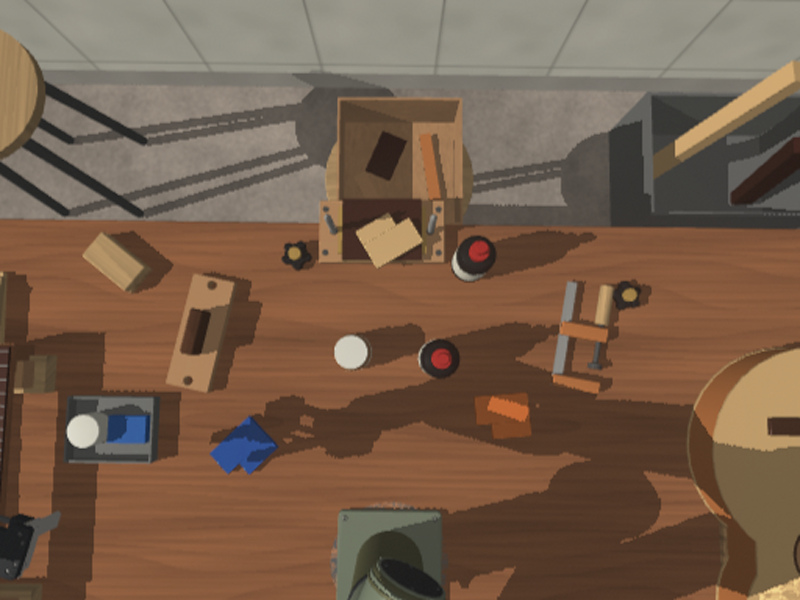

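The scene view (800x600) shows the press at about (450,315), with a pale offcut at (437,307). The platen is at (470,207) and the scrap box at (500,420). In the top view, the pale offcut on the dark blank is at (390,240), the blue look-alike at (245,445) and the orange one at (505,412). The pale one is the target: it is the only one in the right colour and lying on the blank. I'll confirm it with enlarged crops.

Run:
```python
import cv2,numpy as np
def crop(n,x0,y0,w,h,s,f):
    im=cv2.imread(f"pics/{n}0.png")[y0:y0+h,x0:x0+w]
    im=cv2.resize(im,None,fx=s,fy=s,interpolation=cv2.INTER_CUBIC)
    for x in range((x0+9)//10*10,x0+w,10):
        cv2.line(im,((x-x0)*s,0),((x-x0)*s,6),(0,255,255),1)
        if x%20==0: cv2.putText(im,str(x),((x-x0)*s,16),0,.35,(0,255,255),1)
    for y in range((y0+9)//10*10,y0+h,10):
        cv2.line(im,(0,(y-y0)*s),(6,(y-y0)*s),(0,255,255),1)
        if y%20==0: cv2.putText(im,str(y),(8,(y-y0)*s+4),0,.35,(0,255,255),1)
    return im
a=crop("t",200,122,96,52,8,0);cv2.imwrite("pics/c1.png",a[:,:800])
b=crop("s",242,150,90,90,6,0);cv2.imwrite("pics/c2.png",b)
```

```text
(no output)
```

View pics/c1.png

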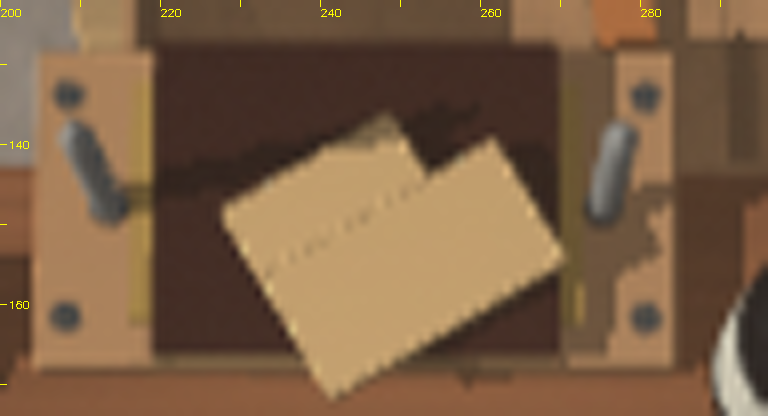

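View pics/c2.png

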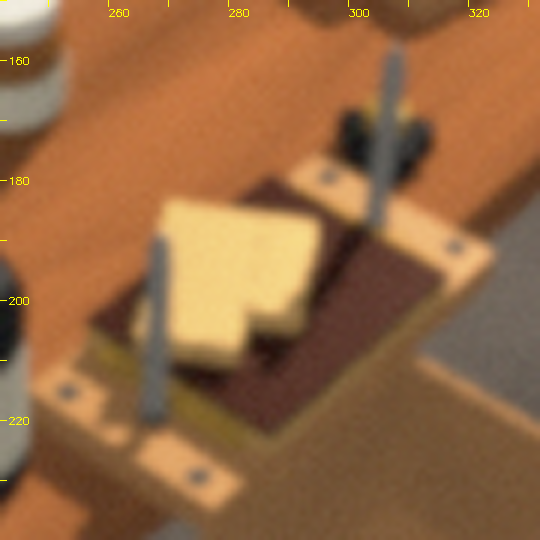

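The crop confirms the pale offcut: top-view corners at (228,148), (241.5,171.5), (270,154.5), (261.5,139.5), with the notch at (252.5,145). Rod tips appear at about (209,138) and (278,138) in the top view, and at (306,157.5) and (268.5,189.5) in the scene view.

Run:
```python
from h import *
np.set_printoptions(precision=1,suppress=True)
ct,cs=cal("top"),cal("scene")
for n,u,v in(("L",(209.2,138.3),(306,157.5)),("R",(277.8,138.3),(268.5,189.5)),("off near corner",(241.5,171.3),(269.5,184)),("off notch",(252.5,144.6),(282,203))):
    print(n,tri("top",u,ct,"scene",v,cs))
L,R=px2w("top",[(209.2,138.3),(277.8,138.3)],143);print("rods z143",L,R,np.linalg.norm(L-R))
print("base22",px2w("top",[(204.3,128.2),(284,128.2),(284,168.2),(203.8,168)],22), "screws",px2w("top",[(208.5,133.8),(280.7,133.8),(280.6,161.5),(208,161.5)],22))
print("blank38",px2w("top",[(219.2,127.8),(270,127.5),(270,166.2),(219,166.2)],38))
print("off52",px2w("top",[(228,148),(241.5,171.5),(270,154.5),(261.5,139.3),(252.5,145)],52))
im=cv2.imread("pics/t0.png");hsv=cv2.cvtColor(im,cv2.COLOR_BGR2HSV)
print("bottles/jar px->z")
print("B_b cap",px2w("top",(306.5,161),186),"B_a",px2w("top",(283,229.5),186),"jar",px2w("top",(225,225),85),"knob",px2w("top",(188,163),30))
# platen
sub=im[165:260,95:165];cv2.imwrite("pics/c3.png",cv2.resize(sub,None,fx=6,fy=6,interpolation=cv2.INTER_CUBIC))
sub2=cv2.imread("pics/s0.png")[105:160,265:335];x=cv2.resize(sub2,None,fx=5,fy=5,interpolation=cv2.INTER_CUBIC)
y=cv2.imread("pics/c3.png");o=np.zeros((570,780,3),np.uint8);o[:,:420]=y;o[:275,420:770]=x;cv2.imwrite("pics/c3.png",o)
```

```text
L [616.3 110.8 145.3]
R [621.  -70.7 141.6]
off near corner [544.7  28.1  48.9]
off notch [623.9  -4.   42.2]
rods z143 [618.1 112.3 143. ] [620.6 -70.7 143. ] 182.95555325637702
base22 [[677.4 142.5  22. ]
 [680.7 -96.8  22. ]
 [559.4 -97.6  22. ]
 [556.8 140.9  22. ]] screws [[660.5 129.4  22. ]
 [663.4 -87.   22. ]
 [579.4 -87.3  22. ]
 [576.5 128.9  22. ]]
blank38 [[675.   96.2  38. ]
 [678.  -54.1  38. ]
 [562.2 -55.2  38. ]
 [560.2  94.4  38. ]]
off52 [[611.8  68.   52. ]
 [543.3  27.7  52. ]
 [594.3 -54.2  52. ]
 [638.8 -29.1  52. ]
 [621.6  -3.1  52. ]]
bottles/jar px->z
B_b cap [[ 552.7 -141.2  186. ]] B_a [[378.9 -82.6 186. ]] jar [[388.5  69.8  85. ]] knob [[569.8 186.9  30. ]]
```

View pics/c3.png

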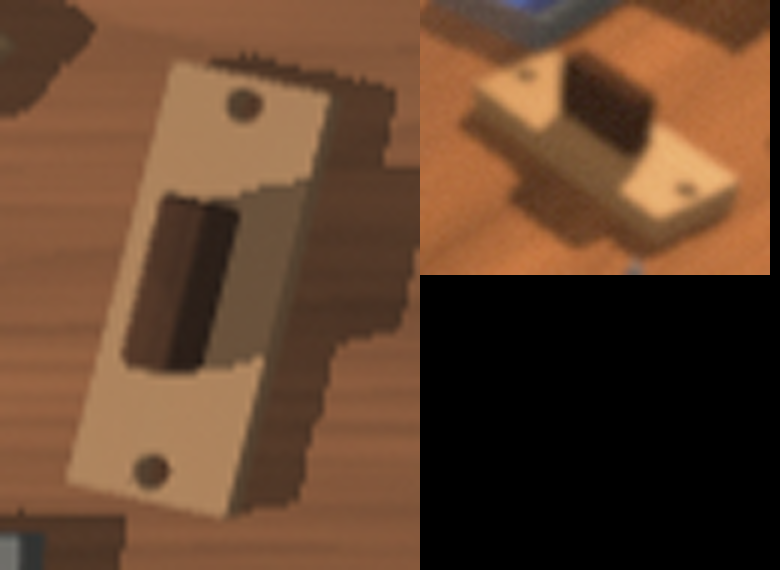

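The crop shows the platen's top face with holes at original top-view px (135.5,182.5) and (120.3,243.7). The bar top is at about (122,212).

```bash
cat >> h.py <<'E'
def go(x,y,z,yaw):
    "tool-frame shift (cm) and turn (rad) to world TCP and yaw of tool y"
    o=get_obs();R=np.array(o["eef_rot"]);p=np.array(o["tool_pos"])
    cy=np.degrees(np.arctan2(R[1,1],R[0,1]));d=(yaw-cy+180)%360-180
    s=R.T@(np.array([x,y,z])-p)/10
    print("t%.2f tcp"%o["time"],p.round(1),"yaw %.1f"%cy,"F",np.round(o["wrist_force"],1),"gap %.1f"%o["finger_gap"],"-> shift cm",s.round(2),"turn %.3f"%-np.radians(d))
E
python3 - <<'E'
from h import *
np.set_printoptions(precision=1,suppress=True)
ct,cs=cal("top"),cal("scene")
f=lambda l:[(95+x/6,165+y/6) for x,y in l]
g=lambda l:[(265+(x-420)/5,105+y/5) for x,y in l]
H=px2w("top",f([(243,105),(152,472)]),22);print("holes",H,H.mean(0),np.linalg.norm(H[0]-H[1]))
C=px2w("top",f([(175,63),(331,95),(228,517),(67,484)]),22);print("board",C,C.mean(0))
B=px2w("top",f([(163,195),(207,203),(165,370),(122,357)]),72);print("bar",B,B.mean(0))
d=H[0]-H[1];print("yaw of long axis",np.degrees(np.arctan2(d[1],d[0])))
for n,a,b in(("hole1",(243,105),(685,190)),("hole2",(152,472),(525,75)),):
    print(n,tri("top",f([a])[0],ct,"scene",g([b])[0],cs))
for n,a,b in(("bartop farR",(207,203),(654,100)),("bartop farL?",(163,195),(640,150))):
    print(n,tri("top",f([a])[0],ct,"scene",g([b])[0],cs))
print("box rim",px2w("top",[(216,62),(296,62),(296,140)],-55))
go(520,-5,80,0)
E
```

```text
holes [[510.7 342.1  22. ]
 [330.4 379.   22. ]] [420.5 360.5  22. ] 183.98301970049374
board [[531.1 376.6  22. ]
 [516.2 298.9  22. ]
 [309.2 341.1  22. ]
 [324.1 420.   22. ]] [420.2 359.1  22. ]
bar [[461.9 362.1  72. ]
 [458.4 341.3  72. ]
 [380.1 357.5  72. ]
 [385.9 377.8  72. ]] [421.6 359.7  72. ]
yaw of long axis -11.549441814979613
hole1 [511.3 343.2  19.4]
hole2 [331.1 380.7  19.6]
bartop farR [464.3 347.1  72.2]
bartop farL? [459.6 374.6  16.4]
box rim [[ 918.7  120.2  -55. ]
 [ 922.3 -140.9  -55. ]
 [ 663.3 -141.8  -55. ]]
t0.10 tcp [143.  556.2 204.4] yaw 75.6 F [-0.8  0.3 -0.8] gap 94.1 -> shift cm [-50.5 -44.9  12.5] turn 1.319
```

Call:
servo_tool(moves=[[[0, -10, -10, 0, 0.18], [0, -20, -19, 0, 0.36], [0, -30, -28, 0, 0.6], [0, -40, -36, 0, 0.8], [0, -50.1, -45, 0, 1.0], [0, -50.1, -45, 0, 1.2], [0, -50.1, -45, 0, 1.32], [0, -50.1, -45, 0, 1.32], [0, -50.1, -45, 0, 1.32], [0, -50.1, -45, 0, 1.32], [0, -50.1, -45, 0, 1.32], [0, -50.1, -45, 0, 1.32]]])

```text
time: 1.6
tool_pos: [517.1, -7.3, 204.5]
eef_rot: [[0.006, 1.0, -0.001], [1.0, -0.006, -0.002], [-0.002, -0.001, -1.0]]
wrist_force: [0.4, -0.4, 0.6]
finger_gap: 0.6
```

Run:
```python
from h import *
go(515,-5,43,0)
```

```text
t1.60 tcp [517.1  -7.3 204.5] yaw -0.3 F [ 0.4 -0.4  0.6] gap 0.6 -> shift cm [ 0.26 -0.19 16.15] turn -0.006
```

Call:
servo_tool(moves=[[[0, 0.2, -0.2, 6, 0], [0, 0.2, -0.2, 12, 0], [0, 0.2, -0.2, 16.1, 0], [0, 0.2, -0.2, 16.1, 0], [0, 0.2, -0.2, 16.1, 0]]])

```text
time: 2.22
tool_pos: [515.9, -5.2, 45.1]
eef_rot: [[0.005, 1.0, 0.001], [1.0, -0.005, -0.002], [-0.002, 0.001, -1.0]]
wrist_force: [0.4, 0.6, 0.0]
finger_gap: 0.4
```

Run:
```python
from h import *
go(537,10,43.5,0)
im=snap("top","t1.png");s=snap("scene","s1.png")
a=cv2.resize(im[100:200,190:320],None,fx=5,fy=5,interpolation=cv2.INTER_CUBIC)
cv2.imwrite("pics/c4.png",a)
```

```text
t2.23 tcp [515.9  -5.2  45.1] yaw -0.3 F [0.4 0.6 0. ] gap 0.4 -> shift cm [1.53 2.1  0.16] turn -0.005
```

View pics/c4.png

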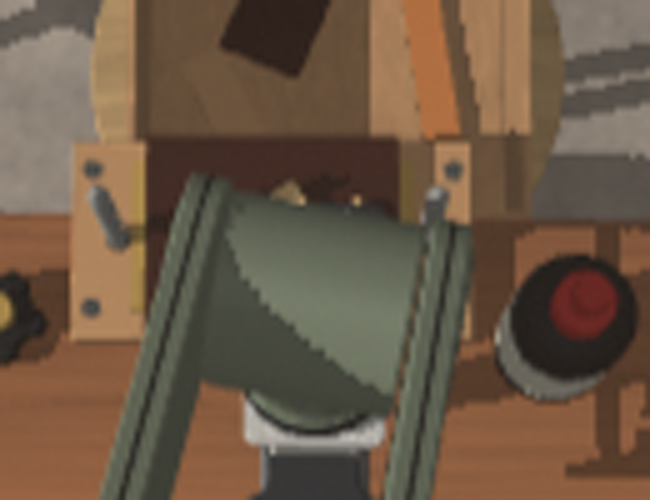

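The top view is now blocked by the arm over the press, so I'll watch the push in the scene view. The fingers are short of the offcut's near edge. First push: near its near corner, to square it up.

Call:
servo_tool(moves=[[[0, 0.7, 0.9, 0.1, 0], [0, 1.4, 1.9, 0.1, 0], [0, 1.8, 2.4, 0.1, 0], [0, 2.1, 3.0, 0.1, 0], [0, 2.5, 3.5, 0.1, 0], [0, 2.8, 4.1, 0.1, 0], [0, 3.1, 4.6, 0.1, 0], [0, 3.1, 4.6, 0.1, 0]]])

```text
time: 3.32
tool_pos: [563.3, 25.5, 45.3]
eef_rot: [[0.005, 1.0, 0.003], [1.0, -0.005, -0.003], [-0.003, 0.003, -1.0]]
wrist_force: [-1.5, -0.1, 3.8]
finger_gap: 0.3
```

Run:
```python
from h import *
go(570,31,44,0)
s=snap("scene","s2.png")
a=cv2.resize(s[140:240,235:345],None,fx=6,fy=6,interpolation=cv2.INTER_CUBIC)
cv2.imwrite("pics/c5.png",a)
```

```text
t3.33 tcp [563.3  25.5  45.3] yaw -0.3 F [-1.5 -0.1  3.8] gap 0.3 -> shift cm [0.55 0.67 0.13] turn -0.005
```

View pics/c5.png

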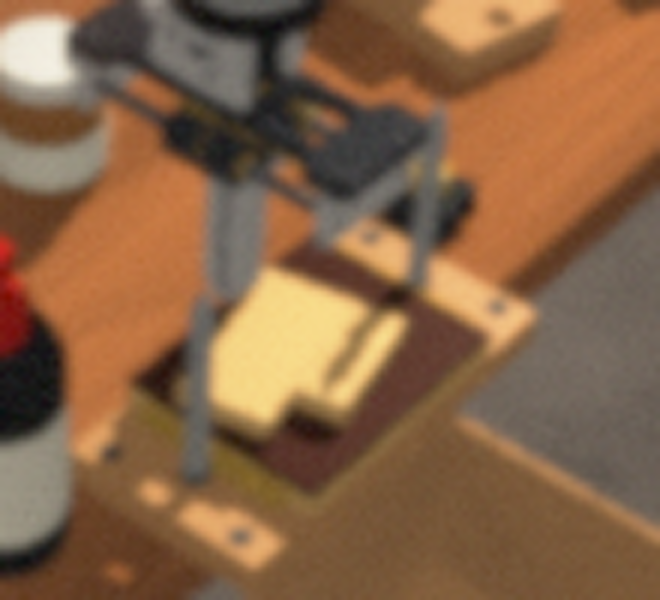

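The scene crop shows the offcut turned, almost square to the press. Its top-face corners in the crop are at about (270,268), (408,318), (345,412) and (260,430), and the fingers are behind it at (235,285).

Run:
```python
from h import *
np.set_printoptions(precision=1,suppress=True)
p=px2w("scene",[(235+x/6,140+y/6) for x,y in[(270,268),(408,318),(342,412),(288,392),(260,430),(198,395)]],52);print(p)
print(np.degrees(np.arctan2(*(p[1]-p[0])[1::-1])),np.degrees(np.arctan2(*(p[4]-p[3])[1::-1])),np.degrees(np.arctan2(*(p[2]-p[3])[1::-1])))
```

```text
[[573.2  45.6  52. ]
 [649.   63.8  52. ]
 [665.3 -11.7  52. ]
 [637.1 -18.8  52. ]
 [643.4 -48.2  52. ]
 [605.7 -50.3  52. ]]
13.504735286706874 -77.98342167492144 14.142555396013995
```

Call:
servo_tool(moves=[[[0, 0.1, 0.5, 0.1, 0], [0, 0.2, 0.9, 0.1, 0], [0, 0.3, 1.3, 0.1, 0], [0, 0.3, 1.8, 0.1, 0], [0, 0.3, 1.8, 0.1, 0]]])

```text
time: 4.0
tool_pos: [581.2, 28.7, 44.5]
eef_rot: [[0.005, 1.0, 0.003], [1.0, -0.005, -0.002], [-0.002, 0.003, -1.0]]
wrist_force: [-2.8, 1.4, 5.2]
finger_gap: 0.6
```

Run:
```python
from h import *
go(570,12,44,0)
s=snap("scene","s3.png")
a=cv2.resize(s[140:240,235:345],None,fx=6,fy=6,interpolation=cv2.INTER_CUBIC)
cv2.imwrite("pics/c6.png",a)
```

```text
t4.00 tcp [581.2  28.7  44.5] yaw -0.3 F [-2.8  1.4  5.2] gap 0.6 -> shift cm [-1.68 -1.11  0.05] turn -0.005
```

View pics/c6.png

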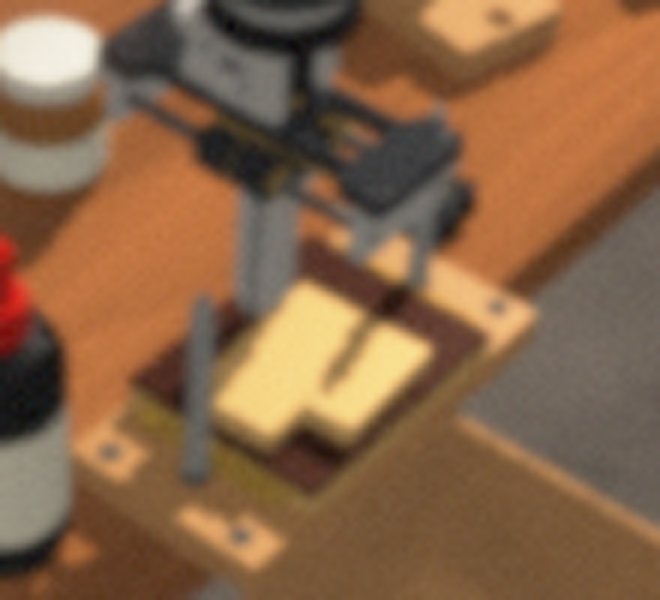

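The scene crop shows the offcut square to the press. Its near edge runs (305,283) to (217,392) in the crop, and the far edge (432,348) to (350,430). The fingers are behind it.

Run:
```python
from h import *
np.set_printoptions(precision=1,suppress=True)
p=px2w("scene",[(235+x/6,140+y/6) for x,y in[(305,283),(217,394),(263,434),(306,400),(350,430),(432,348)]],52);print(p)
print(np.degrees(np.arctan2(*(p[5]-p[0])[1::-1])),np.degrees(np.arctan2(*(p[1]-p[0])[1::-1])))
go(575,8,44,0)
```

```text
[[593.8  48.9  52. ]
 [612.2 -43.5  52. ]
 [646.2 -49.3  52. ]
 [647.2 -17.1  52. ]
 [675.7 -18.7  52. ]
 [671.1  54.3  52. ]]
4.042179763181538 -78.77319953892719
t4.05 tcp [581.2  28.7  44.5] yaw -0.3 F [-3.5  1.2  5.5] gap 0.3 -> shift cm [-2.1 -0.6  0.1] turn -0.005
```

Call:
servo_tool(moves=[[[0, 0, -0.8, 0, 0], [0, -0.9, -0.8, 0, 0], [0, -1.8, -0.8, 0, 0], [0, -1.8, 0.1, 0, 0], [0, -1.8, 0.9, 0, 0], [0, -1.8, 1.7, 0, 0], [0, -1.8, 2.5, 0, 0], [0, -1.8, 3.3, 0, 0], [0, -1.8, 3.3, 0, 0]]])

```text
time: 5.18
tool_pos: [615.2, 10.6, 44.8]
eef_rot: [[0.005, 1.0, 0.004], [1.0, -0.005, -0.002], [-0.002, 0.004, -1.0]]
wrist_force: [-0.0, 0.5, 0.5]
finger_gap: 0.5
```

Run:
```python
from h import *
go(680,10,44,0)
s=snap("scene","s4.png")
hsv=cv2.cvtColor(s,cv2.COLOR_BGR2HSV)[175:250,255:345]
m=cv2.inRange(hsv,(18,70,190),(32,200,255));n,l,st,c=cv2.connectedComponentsWithStats(m);k=[i for i in range(1,n) if st[i][4]>40]
print(st[k],c[k])
a=cv2.resize(s[140:240,235:345],None,fx=6,fy=6,interpolation=cv2.INTER_CUBIC)
cv2.imwrite("pics/c7.png",a)
```

```text
t5.17 tcp [615.2  10.6  44.8] yaw -0.3 F [-0.   0.5  0.5] gap 0.5 -> shift cm [-0.02  6.48  0.1 ] turn -0.005
[[ 24  20  36  23 496]] [[41.13306452 31.82258065]]
```

View pics/c7.png

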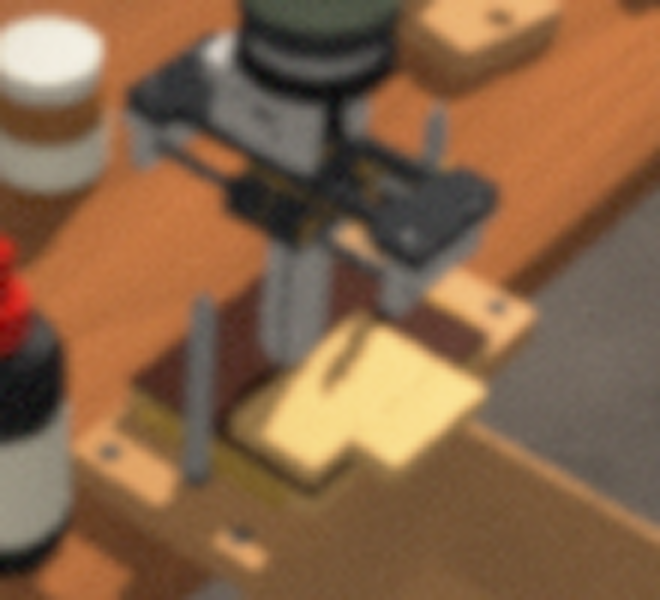

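The offcut is straight and overhangs the far edge (crop corners (485,385), (400,465)), with its rear edge starting to lift. I'll push on.

Call:
servo_tool(moves=[[[0, 0, 0.8, 0, 0], [0, 0, 1.7, 0, 0], [0, 0, 2.6, 0, 0], [0, 0, 3.5, 0, 0], [0, 0, 4.5, 0, 0], [0, 0, 5.5, 0, 0], [0, 0, 6.5, 0, 0], [0, 0, 7.5, 0, 0], [0, 0, 7.5, 0, 0], [0, 0, 7.5, 0, 0]]])

```text
time: 6.48
tool_pos: [689.1, 10.3, 44.3]
eef_rot: [[0.005, 1.0, 0.002], [1.0, -0.005, -0.002], [-0.002, 0.002, -1.0]]
wrist_force: [0.6, -0.2, -0.8]
finger_gap: 0.3
```

Run:
```python
from h import *
s=snap("scene","s5.png")
go(615,10,44,0)
a=cv2.resize(s[140:340,235:400],None,fx=3,fy=3,interpolation=cv2.INTER_CUBIC)
cv2.imwrite("pics/c8.png",a)
```

```text
t6.53 tcp [689.1  10.3  44.4] yaw -0.3 F [ 0.3 -0.2  1.2] gap 0.3 -> shift cm [-0.07 -7.41  0.03] turn -0.005
```

View pics/c8.png

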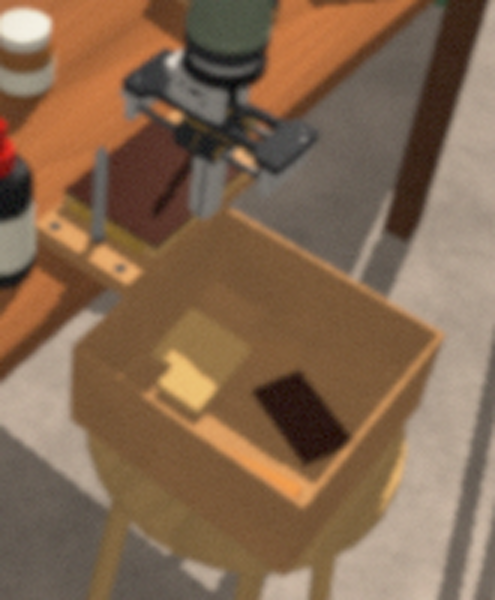

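The offcut lies in the scrap box (crop (200,360)) and the blank is clear. Next: raise and go to the platen.

Call:
servo_tool(moves=[[[0, 0, 0, -6, 0], [0, 0, 0, -12, 0], [0.5, 0, 0, -17, 0], [1, 0, 0, -17, 0], [1, 5, -4, -17, -0.15], [1, 10, -8, -17, -0.3], [1, 15, -12, -17, -0.5], [1, 20, -16, -17, -0.7], [1, 25, -20, -17, -0.9], [1, 30, -24, -17, -1.1], [1, 35, -26.7, -17, -1.3], [1, 35, -26.7, -17, -1.37]]])

```text
time: 8.02
tool_pos: [419.4, 364.5, 211.3]
eef_rot: [[-0.981, 0.194, -0.001], [0.194, 0.981, -0.003], [0.001, -0.003, -1.0]]
wrist_force: [1.0, 0.4, 0.4]
finger_gap: 93.2
```

Run:
```python
from h import *
np.set_printoptions(precision=1,suppress=True)
go(420.5,360,110,78.5)
```

```text
t8.03 tcp [419.4 364.5 211.3] yaw 78.8 F [1.  0.4 0.4] gap 93.2 -> shift cm [-0.2 -0.4 10.1] turn 0.006
```

Call:
servo_tool(force=40, moves=[[[1, -0.2, -0.4, 5, 0.006], [1, -0.2, -0.4, 10, 0.006], [1, -0.2, -0.4, 15, 0.006], [1, -0.2, -0.4, 18.1, 0.006], [1, -0.2, -0.4, 18.1, 0.006], [1, -0.2, -0.4, 18.1, 0.006], [0, -0.2, -0.4, 18.1, 0.006], [0, -0.2, -0.4, 18.1, 0.006], [0, -0.2, -0.4, 18.1, 0.006], [0, -0.2, -0.4, 18.1, 0.006], [0, -0.2, -0.4, 18.1, 0.006], [0, -0.2, -0.4, 18.1, 0.006]]])

```text
time: 9.52
tool_pos: [420.4, 359.7, 30.2]
eef_rot: [[-0.98, 0.199, -0.001], [0.199, 0.98, -0.003], [0.001, -0.003, -1.0]]
wrist_force: [0.1, 0.1, -0.5]
finger_gap: 37.4
```

Run:
```python
from h import *
go(420.5,360,215,78.5)
```

```text
t9.53 tcp [420.4 359.7  30.2] yaw 78.5 F [ 0.1  0.1 -0.5] gap 37.4 -> shift cm [  0.    -0.02 -18.48] turn -0.000
```

Call:
servo_tool(moves=[[[0, 0, 0, 0, 0], [0, 0, 0, 0, 0], [0, 0, 0, 0, 0], [0, 0, 0, 0, 0], [0, 0, 0, 0, 0]]])

```text
time: 10.15
tool_pos: [420.5, 359.9, 30.3]
eef_rot: [[-0.98, 0.199, -0.001], [0.199, 0.98, -0.002], [0.0, -0.003, -1.0]]
wrist_force: [-0.1, 2.5, -2.1]
finger_gap: 26.0
```

Call:
servo_tool(moves=[[[0, 0, 0, -3, 0], [0, 0, 0, -8, 0], [0, 0, 0, -13, 0], [0, 0, 0, -18, 0], [0, 0, 0, -20, 0], [0, 0, 0, -20, 0]]])

```text
time: 10.9
tool_pos: [421.1, 360.1, 231.3]
eef_rot: [[-0.98, 0.2, 0.001], [0.2, 0.98, -0.002], [-0.001, -0.002, -1.0]]
wrist_force: [-0.4, -0.0, -4.9]
finger_gap: 26.0
```

Run:
```python
from h import *
go(619,21,226,0.8)
```

```text
t10.90 tcp [421.1 360.1 231.3] yaw 78.5 F [-0.4 -0.  -4.9] gap 26.0 -> shift cm [-26.16 -29.28   0.63] turn 1.356
```

Call:
servo_tool(moves=[[[0, -3, -3, 0, 0.12], [0, -6, -6, 0, 0.27], [0, -9, -9, 0, 0.42], [0, -12, -12, 0, 0.57], [0, -15, -15, 0, 0.72], [0, -18, -19, 0, 0.87], [0, -21, -23, 0, 1.02], [0, -24, -27, 0, 1.17], [0, -26.2, -29.3, 0, 1.3], [0, -26.2, -29.3, 0, 1.356], [0, -26.2, -29.3, 0, 1.356], [0, -26.2, -29.3, 0, 1.356]]])

```text
time: 12.4
tool_pos: [618.0, 21.1, 230.3]
eef_rot: [[-0.015, 1.0, -0.003], [1.0, 0.015, -0.002], [-0.002, -0.003, -1.0]]
wrist_force: [0.6, 0.0, -4.4]
finger_gap: 26.0
```

Run:
```python
from h import *
go(619,21,186,0.8)
```

```text
t12.40 tcp [618.   21.1 230.3] yaw 0.9 F [ 0.6  0.  -4.4] gap 26.0 -> shift cm [0.   0.11 4.43] turn 0.001
```

Call:
servo_tool(moves=[[[0, 0, 0.1, 2, 0], [0, 0, 0.1, 4, 0], [0, 0, 0.1, 4.7, 0], [0, 0, 0.1, 4.7, 0], [0, 0, 0.1, 4.7, 0]]])

```text
time: 13.02
tool_pos: [619.5, 21.1, 184.1]
eef_rot: [[-0.016, 1.0, -0.001], [1.0, 0.016, -0.002], [-0.002, -0.001, -1.0]]
wrist_force: [0.1, -0.5, -5.3]
finger_gap: 25.9
```

Run:
```python
from h import *
np.set_printoptions(precision=1,suppress=True)
go(619,21,176,0.8)
o=get_obs();p=np.array(o["tool_pos"]);R=np.array(o["eef_rot"])
t=snap("top","t6.png");s=snap("scene","s6.png")
def pt(x,y,z): # platen frame, z above underside
    return p+R[:,1]*x+R[:,0]*y+np.array([0,0,z-30])
P=[pt(x,y,22) for x in(40,-40) for y in(106,-106)]+[pt(0,y,22) for y in(92,-92)]
ps=w2px("scene",P);print("scene pred",ps);pp=w2px("top",P);print("top pred",pp)
a=s[115:225,235:345];k=5
a=cv2.resize(a,None,fx=k,fy=k,interpolation=cv2.INTER_CUBIC)
b=cv2.resize(t[115:195,190:305],None,fx=2,fy=2,interpolation=cv2.INTER_CUBIC)
for q in ps: cv2.circle(a,(int((q[0]-235+.5)*k),int((q[1]-115+.5)*k)),2,(255,0,255),-1)
o=np.zeros((550,790,3),np.uint8);o[:,:550]=a;o[:160,555:785]=b
cv2.imwrite("pics/c9.png",o)
```

```text
t13.03 tcp [619.5  21.1 184.1] yaw 0.9 F [ 0.1 -0.5 -5.3] gap 25.9 -> shift cm [-0.  -0.1  0.8] turn 0.002
scene pred [[322.5 152.6]
 [277.2 189.5]
 [300.4 141.6]
 [254.2 176.2]
 [308.5 149.2]
 [268.9 180.1]]
top pred [[202.1 120.2]
 [284.  120. ]
 [201.8 150.6]
 [284.3 150.4]
 [207.4 135.3]
 [278.7 135.1]]
```

View pics/c9.png

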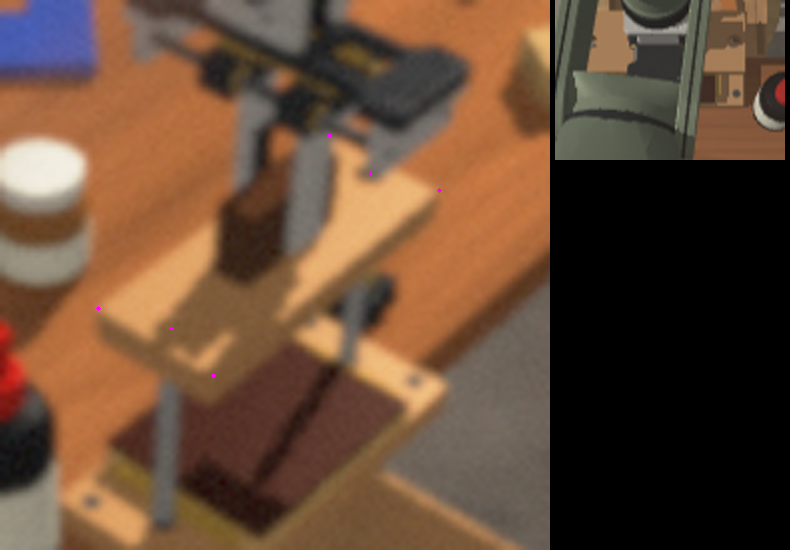

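In the view, the platen's board corners match my predictions from the TCP within about 1 px. Both rods stand under the hole ends, at (168,400) and (355,300) in the crop. I'll lower slowly and watch the forces.

Call:
servo_tool(moves=[[[0, 0, -0.05, 0.4, 0], [0, 0, -0.05, 0.8, 0], [0, 0, -0.05, 1.2, 0], [0, 0, -0.05, 1.6, 0], [0, 0, -0.05, 2.0, 0], [0, 0, -0.05, 2.0, 0]]])

```text
time: 13.88
tool_pos: [618.8, 21.0, 163.8]
eef_rot: [[-0.015, 1.0, -0.002], [1.0, 0.015, -0.002], [-0.002, -0.002, -1.0]]
wrist_force: [-0.6, -0.5, -4.6]
finger_gap: 25.8
```

Run:
```python
from h import *
go(619,21,150,0.8);o=get_obs();print(o["ft_torque"])
```

```text
t13.88 tcp [618.8  21.  163.8] yaw 0.9 F [-0.6 -0.5 -4.6] gap 25.8 -> shift cm [0.01 0.03 1.38] turn 0.001
[-0.11875102  0.00698351  0.01198889]
```

Call:
servo_tool(moves=[[[0, 0, 0, 0.3, 0], [0, 0, 0, 0.6, 0], [0, 0, 0, 0.9, 0], [0, 0, 0, 1.2, 0], [0, 0, 0, 1.6, 0], [0, 0, 0, 2.0, 0], [0, 0, 0, 2.4, 0], [0, 0, 0, 2.4, 0]]])

```text
time: 14.88
tool_pos: [618.5, 21.1, 139.2]
eef_rot: [[-0.015, 1.0, -0.002], [1.0, 0.015, -0.002], [-0.002, -0.002, -1.0]]
wrist_force: [1.2, 1.1, -4.7]
finger_gap: 25.5
```

Run:
```python
from h import *
go(619,21,110,0.8);o=get_obs();print(o["ft_torque"])
```

```text
t14.88 tcp [618.5  21.1 139.2] yaw 0.9 F [ 1.2  1.1 -4.7] gap 25.5 -> shift cm [-0.    0.05  2.92] turn 0.001
[ 0.11349611 -0.07183662 -0.01498688]
```

Call:
servo_tool(moves=[[[0, 0, 0.05, 0.8, 0], [0, 0, 0.05, 1.6, 0], [0, 0, 0.05, 2.4, 0], [0, 0, 0.05, 3.2, 0], [0, 0, 0.05, 4.0, 0], [0, 0, 0.05, 4.8, 0], [0, 0, 0.05, 5.6, 0], [0, 0, 0.05, 6.3, 0], [0, 0, 0.05, 6.3, 0], [0, 0, 0.05, 6.3, 0]]])

```text
time: 16.12
tool_pos: [618.9, 21.0, 76.3]
eef_rot: [[-0.015, 1.0, -0.003], [1.0, 0.015, -0.002], [-0.002, -0.003, -1.0]]
wrist_force: [-0.5, -0.2, -2.9]
finger_gap: 25.8
```

Run:
```python
from h import *
go(619,21,68,0.8);o=get_obs();print(o["ft_torque"])
```

```text
t16.12 tcp [618.9  21.   76.3] yaw 0.9 F [-0.5 -0.2 -2.9] gap 25.8 -> shift cm [0.01 0.01 0.83] turn 0.001
[ 0.01948298  0.0540755  -0.04358558]
```

Call:
servo_tool(moves=[[[0, 0, 0, 0.2, 0], [0, 0, 0, 0.4, 0], [0, 0, 0, 0.6, 0], [0, 0, 0, 0.75, 0], [0, 0, 0, 0.85, 0], [0, 0, 0, 0.85, 0]]])

```text
time: 16.88
tool_pos: [618.9, 20.9, 68.4]
eef_rot: [[-0.015, 1.0, -0.002], [1.0, 0.015, -0.002], [-0.002, -0.002, -1.0]]
wrist_force: [-2.1, -0.0, 0.7]
finger_gap: 25.8
```

Call:
servo_tool(moves=[[[0, 0, 0, 0.06, 0], [0, 0, 0, 0.12, 0], [0, 0, 0, 0.12, 0], [0, 0, 0, 0.12, 0]]])

```text
time: 17.38
tool_pos: [619.0, 20.8, 68.3]
eef_rot: [[-0.016, 1.0, -0.002], [1.0, 0.016, -0.002], [-0.002, -0.002, -1.0]]
wrist_force: [-4.7, -0.8, 4.5]
finger_gap: 25.8
```

Run:
```python
from h import *
go(619,21,68,0.8);o=get_obs();print(o["ft_torque"])
```

```text
t17.38 tcp [619.   20.8  68.3] yaw 0.9 F [-4.7 -0.8  4.5] gap 25.8 -> shift cm [ 0.02 -0.    0.03] turn 0.002
[0.27253365 0.7869904  0.15653945]
```

Seated: z stopped at 68.3 and the upward force is rising. Release and withdraw.

Call:
servo_tool(moves=[[[0.6, 0, 0, -0.05, 0], [0.6, 0, 0, -0.05, 0], [0.6, 0, 0, -0.05, 0], [0.6, 0, 0, -0.05, 0], [0.6, 0, 0, -0.05, 0], [0.6, 0, 0, -3, 0], [0.6, 0, 0, -7, 0], [0.6, 0, 0, -12, 0], [0.6, 0, 0, -17, 0], [0.6, 0, 0, -17, 0]]])

```text
time: 18.62
tool_pos: [622.9, 20.9, 244.7]
eef_rot: [[-0.016, 1.0, 0.01], [1.0, 0.016, -0.003], [-0.003, 0.01, -1.0]]
wrist_force: [-1.3, 0.5, -1.0]
finger_gap: 56.4
```

Call:
servo_tool(moves=[[[0.6, 6, 0, 0, 0], [0.6, 12, 0, 0, 0], [0.6, 18, 0, 0, 0], [0.6, 24, -4, 0, 0], [0.6, 30, -8, 0, 0], [0.6, 36, -12, 0, 0], [0.6, 36, -12, 0, 0], [0.6, 36, -12, 0, 0]]])

```text
time: 19.62
tool_pos: [495.1, 380.3, 240.6]
eef_rot: [[-0.02, 1.0, 0.007], [1.0, 0.02, -0.005], [-0.005, 0.007, -1.0]]
wrist_force: [0.5, -0.6, 0.7]
finger_gap: 56.2
```

Run:
```python
from h import *
np.set_printoptions(precision=1,suppress=True)
go(619,21,68,0.8)
t=snap("top","t9.png");s=snap("scene","s9.png")
a=cv2.resize(t[110:260,85:335],None,fx=2,fy=2,interpolation=cv2.INTER_CUBIC)
b=cv2.resize(s[140:320,235:385],None,fx=3,fy=3,interpolation=cv2.INTER_CUBIC)[:, :295]
o=np.zeros((540,796,3),np.uint8)
b=cv2.resize(s[140:290,235:333],None,fx=3,fy=3,interpolation=cv2.INTER_CUBIC)
o[:300,:500]=a;o[:450,502:796]=b;cv2.imwrite("pics/c10.png",o)
```

```text
t19.62 tcp [495.1 380.3 240.6] yaw 1.1 F [ 0.5 -0.6  0.7] gap 56.2 -> shift cm [-36.1  11.6  17.5] turn 0.006
```

View pics/c10.png

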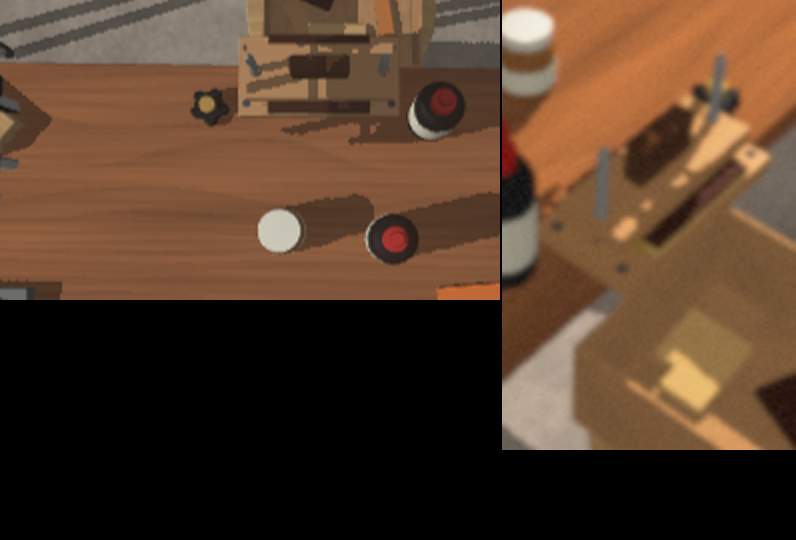

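The platen is seated level over both rods (top-view crop (320,75)). The offcut is in the box and the bottles, jar and knob have not moved. Handing in.

```bash
python3 -c "
from h import *
print(job_done())"
```

```text
the job is handed in; nothing more can be done
None
```

The job is done and handed in at about 19.7 s of the 64 s allowed.

- **Offcut:** I pushed the pale offcut with the closed fingers: first square to the press, then straight off the far edge. It lies in the scrap box in both the later scene views.
- **Platen:** I gripped it by the bar (26.0 mm gap). I then lowered it over both rods with side forces under 2 N until it reached the blank.
- **Seating:** The tool stopped at z = 68.3 mm (68 expected) and the force turned from carrying the weight to about 4.5 N upward. I then pressed about 1 mm further, let go and moved the arm clear.

**Last checks:**
- The final views show the platen flat over both rods. The jar, both bottles and the knob beside the press look unmoved. The clamp, sanding block and second knob were outside that last crop, and the arm did not go near the clamp or that knob. The sanding block is near where the arm parked, about 240 mm up.
- The rod-tip heights from two views disagreed slightly (145.3 and 141.6 mm, against 145 stated).
- The held platen's corners were about 1 px off my prediction. Neither difference affected the fit.

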